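# Clamp the green painted stone in its holder

## Task

Lay the green painted stone flat in the holder with the green jaws: lengthwise along the track, in the middle of its width, between the grip and the end stop. Let go of it, then slide the green grip along until the stone is held firmly between the sprung pad and the end stop: the pad clearly pushed in on its spring (about two thirds of its travel), but not rammed. Leave the red holder, the red stone and everything else on the table as they are.

Things in the scene. Friction and masses are not known exactly. Their poses are not given: they have to be found in the camera images.
- green_stone: Loose green painted stone with a white blossom, a rounded block 70 (x) x 42 (y) x 30 (z) mm, about 0.2 kg. Origin: centre of its underside.
- green_holder: Wooden holder with green jaws, fixed to the table: a flat board 260 x 80 x 16 mm. Origin: centre of its underside. Its x axis is the track, +x the closing direction (towards its end stop); y is across, z up. No side walls.
- green_floor (a point): Point on the green holder's floor (upper face, 16 mm above its underside), 60 mm along +x from the middle. The green-faced end stop (60 mm wide, 34 mm high) is bolted down with its clamping face somewhere from this point to 40 mm further along +x; its place is not measured.
- green_jaw: Sliding jaw of the green holder with an upright green grip block, 20 (along track) x 24 (across) mm, top 46 mm above the floor, over a 30 x 50 mm foot 10 mm high. Origin: on the floor under the grip's middle; axes as the holder's. It starts at holder x = -110 to -90 mm, slides towards +x as far as x = +5 mm, takes about 9 N to move and stays where it is left.
- green_padface (a point): Point fixed to the green jaw, 40 mm ahead (+x) of its origin, 16 mm above the floor: the face of the sprung pad (40 mm wide, 3 to 29 mm above the floor) while it is free. The pad can be pushed back 10 mm, against a spring of 0.8 N/mm with 0.8 N preload, before it bottoms.
- red_stone: Loose red painted stone with a white blossom, a rounded block 70 (x) x 42 (y) x 30 (z) mm, about 0.2 kg. Origin: centre of its underside. To be left alone.
- red_holder: Same as the green holder, with red jaws. To be left alone.
- red_jaw: Same as the green jaw, in red. To be left alone.
- blue_tube: Loose flat blue paint tube, 105 x 36 x 17 mm, long side along x. Origin: underside, near the middle.
- orange_tube: Loose flat orange paint tube, same as the blue one.
- tealight: Loose tealight, 38 mm across, 16 mm high. Origin: centre of its underside.
- pencil_jar: Loose jar full of pencils, 68 mm across, about 100 mm high. Origin: centre of its underside.
- mug: Loose white mug, 76 mm across, 85 mm high. Origin: centre of its underside.
- varnish: Loose amber bottle, 48 mm across, 120 mm high. Origin: centre of its underside.
- brush: Loose paint brush lying along its x axis. Origin: underside, near the middle.
Mind the look-alikes: they are no part of the job. Of the things that look like the green_stone, take the one that is farthest from the robot's base at the start.

How it is judged:
On the way, in this order (a step that is already met when the one before it is completed fails the run):
1. the green stone lies flat between the green holder's jaws, in line with the track, let go of and not yet clamped (z of green_stone in the frame of green_holder between 0.011 and 0.021 m and y of green_stone in the frame of green_holder between -0.014 and 0.014 m and x of green_stone in the frame of green_holder between -0.03 and 0.08 m and x of green_stone in the frame of green_jaw above 0.05 m and angle between the x axis of green_stone and the x axis of green_holder, either way round below 0.15 rad and angle between green_stone's own z axis and vertical below 0.12 rad and contact force between the fingers and green_stone below 0.2 N and contact force between green_jaw and green_stone below 1 N), for 0.2 s.
2. the green jaw's sprung pad presses on the stone (z of green_stone in the frame of green_holder between 0.011 and 0.021 m and y of green_stone in the frame of green_holder between -0.014 and 0.014 m and x of green_stone in the frame of green_holder between -0.03 and 0.08 m and x of green_stone in the frame of green_jaw above 0.05 m and angle between the x axis of green_stone and the x axis of green_holder, either way round below 0.15 rad and angle between green_stone's own z axis and vertical below 0.12 rad and contact force between green_jaw and green_stone above 3.5 N), for 0.2 s.
At the end, for the whole second after the job is handed in: The green stone lies flat on the green holder's floor (its underside within 5 mm of floor height), in line with the track within 0.15 rad and within 14 mm of its middle line, held by the green jaw's sprung pad with more than 3.5 N (pad pushed in by about 3.5 mm or more), released and at rest (all of step 2 and contact force between the fingers and green_stone below 0.2 N and linear speed of each of green_stone, green_jaw below 0.01 m/s); the robot touches nothing.
It fails at once if the green jaw rams the stone with more than 18 N (contact force between green_jaw and green_stone above 18 N).
It fails at once if the red jaw is moved more than 8 mm (distance of red_jaw from where it was at the start of the episode above 0.008 m).
It fails at once if the red stone is moved more than 20 mm (distance of red_stone from where it was at the start of the episode above 0.02 m).
It fails at once if a bystander is moved more than 30 mm or knocked over (distance of any of blue_tube, orange_tube, tealight, pencil_jar, mug, varnish, brush from where it was at the start of the episode above 0.03 m or angle between any of blue_tube, orange_tube, tealight, pencil_jar, mug, varnish, brush's own z axis and vertical above 0.6 rad).
It also fails if it takes over 48 s, if anything falls off the work surface, if the arm or the gripper's body presses on something with over 40 N, if the wrist force passes 120 N, or if a joint passes its speed limit or range.

## Robot

A 7-joint arm with a two-finger parallel gripper is mounted at the origin on the work surface. World frame = base frame: x ahead of the robot, y to its left, z up, the work surface at z = 0. Lengths are in m, angles in rad, forces in N, time in s.
With the tool pointing down it reaches from about 0.4 to 0.875 m from the base axis. Payload 19.3 kg.
Tool frame: the origin (TCP) lies at the very end of the fingers, on their centre line; the grasp point (between the pads) lies 19 mm behind it; z points along the fingers, y is the line along which they close (so a half turn about z gives the same grasp; the last joint's range is limited). The gripper opens to 85 mm and grips with 20 to 120 N. Pads are 22 mm wide; open, the fingers measure 114 mm over their backs; the gripper's body (76 mm by 85 mm) begins 54 mm behind the grasp point. The pads swing forward as they close: fully open they stand 13 mm farther back than shut.
Start: joints at [-0.07, 0.521, -0.036, 1.599, 0.021, 1.021, -0.113], TCP at [0.625, -0, 0.231] pointing down, gripper open.
Joint ranges: [-2.91, 2.91], [-0.3, 2.13], [-1.5, 1.42], [0.17, 2.43], [-1.26, 4.41], [0.16, 1.93], [-2.52, 2.52]. Speed limits (rad/s): [1.89, 1.89, 2.39, 2.39, 3.01, 3.01, 3.01].

## Interface

Orientations are given as [roll, pitch, yaw] about the fixed x, y, z axes, in that order (R = Rz(yaw) Ry(pitch) Rx(roll)).
In Python, from workcell import observe, grab_frame, job_done gives the robot as it stands.
- The arm moves only by the tool move_arm, never from a script. Its argument "plan" is a list that holds one entry, the list of rows, each a list of 7 numbers: the shift along the tool's x, y, z each as a share of 0.02 m, from -1 to 1, then the turn, a rotation vector about the tool's x, y, z each as a share of 6 degrees, from -1 to 1, then the opening, from -1 (shut) to 1 (fully open). A call has exactly 10 rows; each row shifts and turns the commanded pose from where the row before left it, along the tool's axes as they then stand; what a row does not reach is not made up. A row lasts 1/10 s, in which the tool goes at most 50 mm and 8.59 degrees, less where a joint would pass 70% of its speed; a pose out of reach is approached as far as the arm can. A call with a number of a shift or a turn outside -1 to 1 is refused whole. A call with a gripper value outside its range is refused whole. The fingers move at their own pace and stop on an object; "grip_force" is the grip in N (left out, the last holds). Time passes only in rows, so rows that do not move let the fingers close, or fill a call up. It gives the time, the measured TCP pose, the force, the opening and the grip force at its end, in the units of the state.
- observe(): the state, without advancing time (a new reading comes with each control period).
- grab_frame(name): name is "scene" or "side" or "wrist"; returns a dict with "color" (480x640x3 uint8, red, green, blue), "intrinsics" (3x3 intrinsics, pixels), "position" and "orientation" of the camera in the world; the wrist camera has in their place "tool_from_camera" (4x4, takes a point from camera to tool coordinates, whose origin is the TCP and whose axes are the flange's). Camera axes: x right, y down, z forward; pixel columns grow to the right and rows downward; lengths in m; the calibration is good to about 2 mm. A picture is of the moment at which its call begins: read the wrist's pose just before it. There is no depth.
- job_done(): hands the job in; it is judged then, once.
The state is a dict: "clock": time; "qpos": joint angles; "qd": joint speeds; "joint_efforts": joint torques, N m; "position": TCP position; "tool_rot": TCP orientation; "force": force on the tool from outside, world axes, zero at the start; "moment": the same for the moment, N m; "grip_width": finger opening in m; "finger_force": force on a finger pad.
Only numpy, scipy, OpenCV 4.12 (cv2) and the standard library are available. Lean on these libraries where they do the work, as an engineer would, in place of code of your own. Each camera call takes 0.05 s, during which the arm holds its last target. There are 200 camera calls.

## Working session

There is one attempt and no reset: what is moved stays moved. The work goes in short steps, Python scripts to look and compute and a tool call to move; the robot and the scene stay as the last step left them, time stands still between calls to the robot, and variables do not carry over. Pictures are saved under pics/ and viewed, at most 10 in all, crops included, and the job is handed in when it is done.

Besides the shell and the picture viewer there is one more tool, called after "Emit:" as name(argument=value, ...) on one line, values as JSON. move_arm: Moves the arm, as the interface text tells. Shift numbers are shares of 0.02 m and turn numbers shares of 6 degrees, none past 1 either way. Its arguments: {"type":"object","properties":{"plan":{"type":"array"},"grip_force":{"type":"number"}},"required":["plan"]}

```bash
mkdir -p pics; ls; cat > h.py <<'E'
import numpy as np, cv2
from workcell import observe, grab_frame, job_done
def save(f,n): cv2.imwrite(f'pics/{n}.png', f['color'][:,:,::-1])
E
python3 - <<'E'
from h import *
import pickle
o=observe(); print(o['position'],o['tool_rot'],o['clock'])
F={}
for n in ('scene','side','wrist'):
    f=grab_frame(n); F[n]=f; save(f,n)
    print(n,{k:np.round(v,3).tolist() for k,v in f.items() if k!='color'})
pickle.dump(F,open('f0.pkl','wb'))
E
```

```text
pics
[ 6.24669100e-01 -5.40127380e-05  2.30737051e-01] [-3.14046778e+00  7.43715637e-05  1.57070844e+00] 0.0
scene {'intrinsics': [[544.798, 0.0, 323.6], [0.0, 544.798, 242.917], [0.0, 0.0, 1.0]], 'position': [0.919, -0.576, 0.976], 'orientation': [-2.474, 0.003, 0.597]}
side {'intrinsics': [[452.396, 0.0, 315.71], [0.0, 452.396, 241.389], [0.0, 0.0, 1.0]], 'position': [0.004, -0.734, 0.554], 'orientation': [-2.066, 0.01, -0.614]}
wrist {'intrinsics': [[339.558, 0.0, 322.792], [0.0, 339.558, 237.999], [0.0, 0.0, 1.0]], 'tool_from_camera': [[0.001, -0.947, -0.321, 0.081], [1.0, 0.001, 0.0, -0.0], [0.0, -0.321, 0.947, -0.143], [0.0, 0.0, 0.0, 1.0]]}
```

View pics/scene.png

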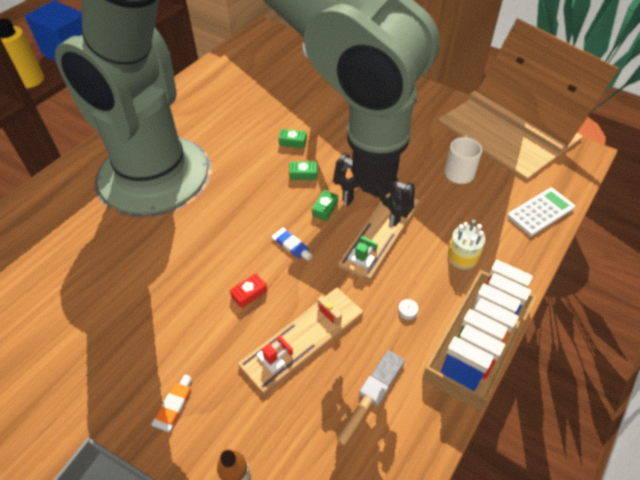

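View pics/side.png

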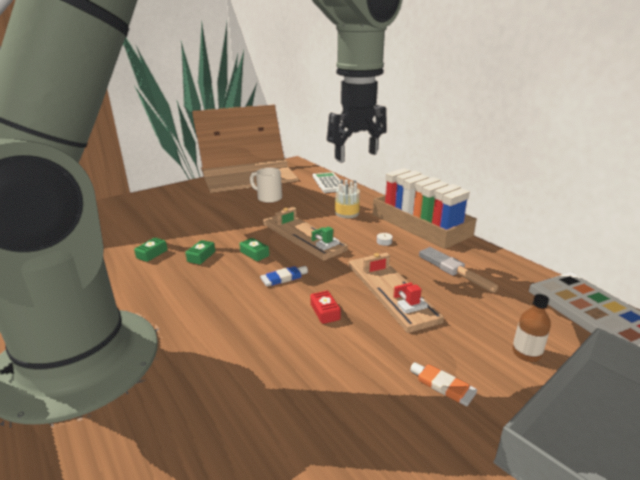

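The scene view shows three green stones at (292,138), (303,170) and (323,206). The green holder is at about (378,240), with its jaw at (365,247) and its end stop hidden behind the gripper. The side view shows the same stones at (150,250), (200,251) and (255,250), the jaw at (323,236) and the stop at (288,215).

```bash
cat >> h.py <<'E'
from scipy.spatial.transform import Rotation as Ro
def cam(f,o=None):
    if 'position' in f: return Ro.from_euler('xyz',f['orientation']).as_matrix(),np.array(f['position'])
    T=np.eye(4);T[:3,:3]=Ro.from_euler('xyz',o['tool_rot']).as_matrix();T[:3,3]=o['position']
    T=T@np.array(f['tool_from_camera']);return T[:3,:3],T[:3,3]
def cast(f,uv,z,o=None):
    R,p=cam(f,o);uv=np.atleast_2d(uv).astype(float)
    d=np.c_[uv,np.ones(len(uv))]@np.linalg.inv(f['intrinsics']).T@R.T
    return (p+d*((z-p[2])/d[:,2])[:,None])
def proj(f,P,o=None):
    R,p=cam(f,o);c=(np.atleast_2d(P)-p)@R@np.array(f['intrinsics']).T;return c[:,:2]/c[:,2:]
def blobs(f,lo,hi,amin=60):
    m=cv2.inRange(cv2.cvtColor(f['color'],cv2.COLOR_RGB2HSV),lo,hi)
    cs,_=cv2.findContours(m,cv2.RETR_EXTERNAL,cv2.CHAIN_APPROX_NONE)
    return [c for c in cs if cv2.contourArea(c)>amin]
E
python3 - <<'E'
from h import *
import pickle
F=pickle.load(open('f0.pkl','rb'))
for n,z in (('scene',.02),('side',.02)):
  f=F[n]
  for c in blobs(f,(50,120,40),(75,255,255)):
    m=c[:,0].mean(0); h=cv2.convexHull(c)[:,0]
    (cc,wh,a)=cv2.minAreaRect(cast(f,h,z)[:,:2].astype(np.float32))
    print(n,m.round(),cv2.contourArea(c),np.round(cc,3),np.round(wh,3),round(a), np.hypot(*cc).round(3))
E
```

```text
scene [365. 247.] 169.0 [0.576 0.083] [0.042 0.052] 1 0.582
scene [325. 204.] 281.0 [0.43  0.143] [0.044 0.085] 11 0.453
scene [303. 171.] 299.0 [0.319 0.209] [0.066 0.057] 34 0.382
scene [292. 138.] 264.0 [0.226 0.29 ] [0.068 0.06 ] 27 0.368
side [201. 252.] 240.0 [0.315 0.2  ] [0.091 0.055] 36 0.373
side [253. 249.] 240.0 [0.426 0.135] [0.054 0.089] 11 0.447
side [151. 249.] 272.5 [0.224 0.283] [0.086 0.064] 25 0.361
side [324. 233.] 85.5 [0.614 0.093] [0.05 0.06] 0 0.621
side [427. 208.] 140.5 [0.941 0.052] [0.147 0.024] 41 0.943
```

View pics/wrist.png

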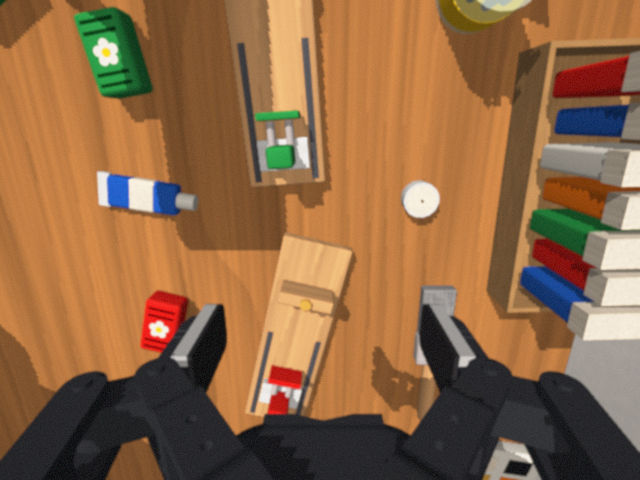

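The wrist view shows the target green stone at (112,53), the green jaw grip at (280,155) and pad at (277,116). The green holder's near end is at about (288,185) and the stop is out of view above. I'll move so that both the stone and the stop are in view.

Emit:
move_arm(plan=[[[1, -0.6, 0, 0, 0, 0, 1], [1, -0.6, 0, 0, 0, 0, 1], [1, -0.6, 0, 0, 0, 0, 1], [1, -0.6, 0, 0, 0, 0, 1], [1, -0.6, 0, 0, 0, 0, 1], [1, -0.6, 0, 0, 0, 0, 1], [0, 0, 0, 0, 0, 0, 1], [0, 0, 0, 0, 0, 0, 1], [0, 0, 0, 0, 0, 0, 1], [0, 0, 0, 0, 0, 0, 1]]])

```text
clock: 1.15
position: [0.5533, 0.1191, 0.2312]
tool_rot: [-3.142, 0.0, 1.57]
force: [-0.1, 0.4, 0.1]
grip_width: 0.0854
finger_force: 0.0
```

```bash
python3 - <<'E'
from h import *
import pickle
o=observe(); f=grab_frame('wrist'); save(f,'w1'); pickle.dump((o,f),open('w1.pkl','wb'))
print(o['position'],o['tool_rot'],o['clock'])
for c in blobs(f,(45,100,30),(78,255,255)):
    h=cv2.convexHull(c)[:,0]
    for z in (.0,.03):
      (cc,wh,a)=cv2.minAreaRect(cast(f,h,z,o)[:,:2].astype(np.float32))
      print(c[:,0].mean(0).round(),cv2.contourArea(c),z,np.round(cc,4),np.round(wh,3),round(a,1))
E
```

```text
[0.55332036 0.11913879 0.23118341] [-3.14152694e+00  2.79112038e-04  1.56959283e+00] 1.15
[607. 335.] 1896.0 0.0 [ 0.9202 -0.0572] [0.039 0.126] 52.4
[607. 335.] 1896.0 0.03 [ 0.8908 -0.0366] [0.036 0.116] 52.4
[353. 273.] 527.5 0.0 [0.5902 0.0295] [0.027 0.036] 4.1
[353. 273.] 527.5 0.03 [0.5872 0.0432] [0.025 0.033] 4.1
[350. 236.] 412.5 0.0 [0.5856 0.0763] [0.044 0.015] 3.3
[350. 236.] 412.5 0.03 [0.583  0.0862] [0.041 0.014] 3.3
[204. 181.] 2873.0 0.0 [0.4225 0.1377] [0.05  0.074] 9.6
[204. 181.] 2873.0 0.03 [0.433  0.1427] [0.046 0.068] 9.6
[344. 104.] 61.0 0.0 [0.5748 0.2186] [0.043 0.002] 4.1
[344. 104.] 61.0 0.03 [0.5731 0.2172] [0.04  0.002] 4.1
[ 85. 115.] 3885.5 0.0 [0.3056 0.2068] [0.083 0.051] 34.0
[ 85. 115.] 3885.5 0.03 [0.3254 0.2063] [0.077 0.047] 34.0
[ 4. 21.] 300.5 0.0 [0.251  0.2912] [0.031 0.014] 73.0
[ 4. 21.] 300.5 0.03 [0.2752 0.2839] [0.029 0.013] 73.0
```

View pics/w1.png

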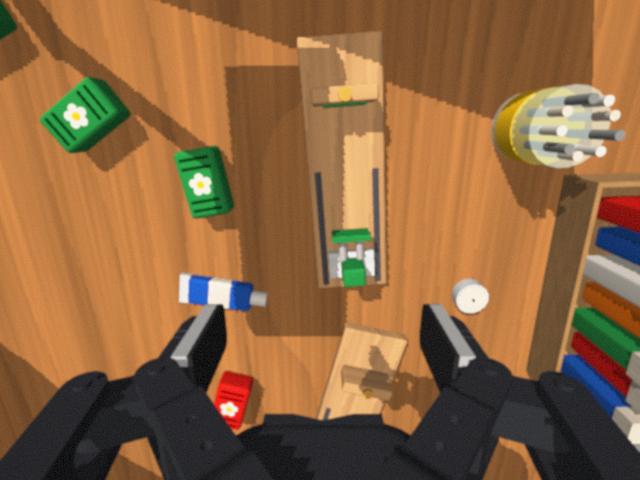

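The wrist view now shows the target stone at (204,181). The green holder's corners are at about (299,38), (381,32), (320,288) and (387,285), the stop face at (344,104) and the pad at (350,236). Next is the holder geometry.

```bash
python3 - <<'E'
from h import *
import pickle
o,f=pickle.load(open('w1.pkl','rb'))
print('corners',cast(f,[[299,38],[381,32],[387,285]],.016,o).round(4).tolist())
rails=cast(f,[[317,173],[325,284],[376,169],[379,279]],.016,o); print('rails',rails.round(4).tolist())
for c in blobs(f,(45,100,30),(78,255,255),30):
    m=c[:,0].mean(0)
    if 300<m[0]<400:
        h=c[:,0]; t=h[h[:,1]<=h[:,1].min()+2].mean(0); b=h[h[:,1]>=h[:,1].max()-1].mean(0)
        print(m.round(),h.min(0),h.max(0),'z.05',cast(f,[m,t,b],.05,o).round(4).tolist(),'z.016',cast(f,[m,t,b],.016,o).round(4).tolist(),'z.062',cast(f,[m],.062,o).round(4).tolist(),'z.045',cast(f,[m,t,b],.045,o).round(4).tolist())
# triangulation check of stone from scene/side
F=pickle.load(open('f0.pkl','rb'))
for n in('scene','side'): print(n,proj(F[n],[.4295,.141,.015]).round(1))
E
```

```text
corners [[0.531, 0.2749, 0.016], [0.6068, 0.2797, 0.016], [0.628, 0.0207, 0.016]]
rails [[0.547, 0.1506, 0.016], [0.5556, 0.022, 0.016], [0.6085, 0.1547, 0.016], [0.6183, 0.0284, 0.016]]
[353. 273.] [342 259] [365 286] z.05 [[0.5847, 0.0517, 0.05], [0.5838, 0.0666, 0.05], [0.5855, 0.0373, 0.05]] z.016 [[0.5881, 0.0361, 0.016], [0.587, 0.0525, 0.016], [0.5889, 0.0202, 0.016]] z.062 [[0.5836, 0.0572, 0.062]] z.045 [[0.5852, 0.0494, 0.045], [0.5843, 0.0645, 0.045], [0.586, 0.0348, 0.045]]
[350. 236.] [332 229] [370 242] z.05 [[0.5807, 0.0928, 0.05], [0.5807, 0.0988, 0.05], [0.5757, 0.0865, 0.05]] z.016 [[0.5836, 0.0815, 0.016], [0.5836, 0.0882, 0.016], [0.578, 0.0746, 0.016]] z.062 [[0.5797, 0.0967, 0.062]] z.045 [[0.5812, 0.0911, 0.045], [0.5812, 0.0973, 0.045], [0.576, 0.0848, 0.045]]
[344. 104.] [323 102] [365 106] z.05 [[0.5719, 0.2162, 0.05], [0.5763, 0.2168, 0.05], [0.5626, 0.215, 0.05]] z.016 [[0.5739, 0.2179, 0.016], [0.5788, 0.2185, 0.016], [0.5636, 0.2166, 0.016]] z.062 [[0.5712, 0.2156, 0.062]] z.045 [[0.5722, 0.2165, 0.045], [0.5767, 0.217, 0.045], [0.5627, 0.2153, 0.045]]
scene [[324.  206.3]]
side [[253.8 249.1]]
```

Emit:
move_arm(plan=[[[0.157, -0.885, 0.7, 0, 0, 0, 1], [0.157, -0.885, 0.7, 0, 0, 0, 1], [0.157, -0.885, 0.7, 0, 0, 0, 1], [0.157, -0.885, 0.7, 0, 0, 0, 1], [0.157, -0.885, 0.7, 0, 0, 0, 1], [0.157, -0.885, 0.7, 0, 0, 0, 1], [0.157, -0.885, 0.7, 0, 0, 0, 1], [0, 0, 0, 0, 0, -0.8, 1], [0, 0, 0, 0, 0, -0.8, 1], [0, 0, 0, 0, 0, 0, 1]]])

```text
clock: 2.2
position: [0.4293, 0.1417, 0.1332]
tool_rot: [-3.142, -0.0, 1.739]
force: [-0.1, -0.9, -0.2]
grip_width: 0.0853
finger_force: 0.0
```

```bash
python3 - <<'E'
from h import *
o=observe(); f=grab_frame('wrist'); save(f,'w2')
print(o['position'],o['tool_rot'],o['clock'])
for c in blobs(f,(45,100,30),(78,255,255),1500):
    h=cv2.convexHull(c)[:,0]
    for z in (.0,.03):
      (cc,wh,a)=cv2.minAreaRect(cast(f,h,z,o)[:,:2].astype(np.float32))
      print(c[:,0].mean(0).round(),h.min(0),h.max(0),z,np.round(cc,4),np.round(wh,3),round(a,1))
E
```

```text
[0.42931387 0.14166111 0.13324481] [-3.14154275e+00 -4.60634833e-05  1.73926862e+00] 2.2
[323. 229.] [296 185] [350 274] 0.0 [0.43   0.1351] [0.045 0.08 ] 9.6
[323. 229.] [296 185] [350 274] 0.03 [0.4284 0.1445] [0.04  0.071] 9.6
[185. 118.] [126  71] [242 164] 0.0 [0.3098 0.2058] [0.08  0.047] 34.1
[185. 118.] [126  71] [242 164] 0.03 [0.3212 0.2075] [0.071 0.042] 34.1
```

Emit:
move_arm(plan=[[[0, 0.03, 1, 0, 0, 0, 1], [0, 0, 1, 0, 0, 0, 1], [0, 0, 1, 0, 0, 0, 1], [0, 0, 1, 0, 0, 0, 1], [0, 0, 1, 0, 0, 0, 1], [0, 0, 0.75, 0, 0, 0, 1], [0, 0, 0.5, 0, 0, 0, 1], [0, 0, 0.2, 0, 0, 0, 1], [0, 0, 0, 0, 0, 0, 1], [0, 0, 0, 0, 0, 0, 1]]])

```text
clock: 3.25
position: [0.43, 0.1421, 0.0048]
tool_rot: [3.141, -0.0, 1.738]
force: [0.1, 0.4, 0.2]
grip_width: 0.0856
finger_force: 0.0
```

Emit:
move_arm(plan=[[[0, 0, 0, 0, 0, 0, -1], [0, 0, 0, 0, 0, 0, -1], [0, 0, 0, 0, 0, 0, -1], [0, 0, 0, 0, 0, 0, -1], [0, 0, 0, 0, 0, 0, -1], [0, 0, 0, 0, 0, 0, -1], [0, 0, 0, 0, 0, 0, -1], [0, 0, 0, 0, 0, 0, -1], [0, 0, 0, 0, 0, 0, -1], [0, 0, 0, 0, 0, 0, -1]]], grip_force=40)

```text
clock: 4.25
position: [0.4299, 0.1421, 0.0047]
tool_rot: [3.141, -0.0, 1.738]
force: [-0.9, -1.0, 9.1]
grip_width: 0.0413
finger_force: 39.8
```

Emit:
move_arm(plan=[[[0, 0, -0.4, 0, 0, 0, -1], [0, 0, -1, 0, 0, 0, -1], [0, 0, -1, 0, 0, 0, -1], [0, 0, -1, 0, 0, 0, -1], [0, 0, -1, 0, 0, 0, -1], [0, 0, 0, 0, 0, 0.44, -1], [0, 0, 0, 0, 0, 0.44, -1], [0.118, 0.92, 0, 0, 0, 0, -1], [0.118, 0.92, 0, 0, 0, 0, -1], [0.118, 0.92, 0, 0, 0, 0, -1]]])

```text
clock: 5.25
position: [0.4848, 0.1534, 0.0929]
tool_rot: [3.141, -0.0, 1.646]
force: [-0.0, -0.5, -1.7]
grip_width: 0.0412
finger_force: 41.5
```

Emit:
move_arm(plan=[[[0.118, 0.92, 0, 0, 0, 0, -1], [0.118, 0.92, 0, 0, 0, 0, -1], [0.118, 0.92, 0, 0, 0, 0, -1], [0.118, 0.92, 0, 0, 0, 0, -1], [0.118, 0.92, 0, 0, 0, 0, -1], [0, 0, 0, 0, 0, 0, -1], [0, 0, 0, 0, 0, 0, -1], [0, 0, 0, 0, 0, 0, -1], [0, 0, 0, 0, 0, 0, -1], [0, 0, 0, 0, 0, 0, -1]]])

```text
clock: 6.25
position: [0.5747, 0.172, 0.0925]
tool_rot: [-3.142, -0.0, 1.646]
force: [-0.1, -1.2, -1.8]
grip_width: 0.0413
finger_force: 41.5
```

```bash
python3 - <<'E'
from h import *
o=observe(); f=grab_frame('wrist'); save(f,'w3')
print(o['position'],o['tool_rot'],o['clock'],o['grip_width'])
for c in blobs(f,(45,100,30),(78,255,255),50):
    h=c[:,0]; print(h.mean(0).round(),h.min(0),h.max(0),cv2.contourArea(c),cast(f,[h.mean(0)],.05,o).round(4),cast(f,[h.mean(0)],.016,o).round(4))
E
```

```text
[0.57474695 0.1719776  0.0924747 ] [-3.14150866e+00 -1.01245294e-05  1.64629321e+00] 6.25 0.04125864356893442
[323. 324.] [270 235] [375 419] 16458.5 [[0.5772 0.1329 0.05  ]] [[0.5789 0.1109 0.016 ]]
```

View pics/w3.png

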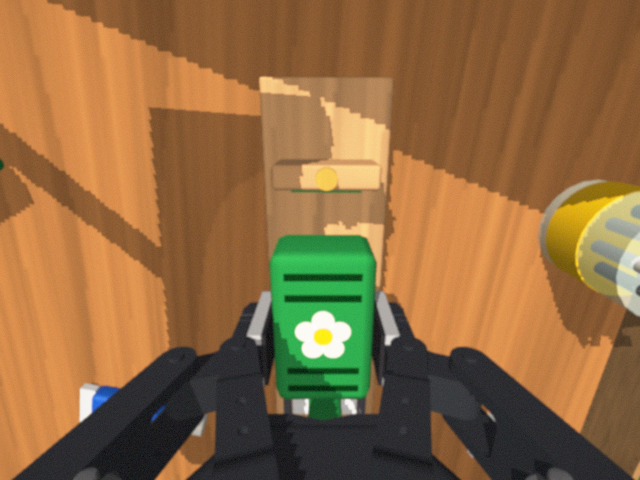

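The stone is in the gripper and aligned with the track: its front edge is at v≈236 and the stop's face edge is at v≈191. The board's far corners are at (261,78) and (391,78).

```bash
python3 - <<'E'
from h import *
o=observe(); f=grab_frame('wrist')
R=Ro.from_euler('xyz',o['tool_rot']).as_matrix()
def t(uv,z): return ((cast(f,uv,z,o)-o['position'])@R*1000).round(1).tolist()
print('board corners',t([[261,78],[391,78]],.016),'edges',t([[268,200],[386,200]],.016))
print('stop top face edge',t([[292,191],[326,191],[360,190]],.05))
print('stop bottom',t([[292,193],[360,192]],.016))
print('stone front top/mid',t([[323,236]],.118),t([[323,240]],.108),'sides',t([[274,300],[375,300]],.112))
E
```

```text
board corners [[106.2, -36.9, 76.4], [106.3, 39.7, 76.4]] edges [[33.1, -36.5, 76.4], [33.2, 41.2, 76.4]]
stop top face edge [[45.6, -17.4, 42.4], [45.7, 1.3, 42.4], [46.2, 20.1, 42.4]]
stop bottom [[37.8, -20.5, 76.4], [38.5, 23.9, 76.4]]
stone front top/mid [[42.1, -0.3, -25.6]] [[37.1, -0.3, -15.6]] sides [[12.5, -20.4, -19.6], [12.5, 21.0, -19.6]]
```

Emit:
move_arm(plan=[[[0, 0.08, 1, 0, 0, 0, -1], [0, 0, 1, 0, 0, 0, -1], [0, 0, 0.8, 0, 0, 0, -1], [0, 0, 0.4, 0, 0, 0, -1], [0, 0, 0.2, 0, 0, 0, -1], [0, 0, 0.1, 0, 0, 0, -1], [0, 0, 0.04, 0, 0, 0, -1], [0, 0, 0, 0, 0, 0, -1], [0, 0, 0, 0, 0, 0, -1], [0, 0, 0, 0, 0, 0, -1]]])

```text
clock: 7.35
position: [0.5768, 0.1721, 0.0218]
tool_rot: [3.141, -0.0, 1.646]
force: [0.0, -0.6, -1.8]
grip_width: 0.0411
finger_force: 41.6
```

Emit:
move_arm(plan=[[[0, 0, 0.06, 0, 0, 0, -1], [0, 0, 0, 0, 0, 0, -1], [0, 0, 0, 0, 0, 0, 0.2], [0, 0, 0, 0, 0, 0, 0.2], [0, 0, 0, 0, 0, 0, 0.5], [0, 0, 0, 0, 0, 0, 1], [0, 0, 0, 0, 0, 0, 1], [0, 0, 0, 0, 0, 0, 1], [0, 0, 0, 0, 0, 0, 1], [0, 0, 0, 0, 0, 0, 1]]])

```text
clock: 8.35
position: [0.5767, 0.1721, 0.0203]
tool_rot: [3.142, -0.0, 1.646]
force: [0.7, 0.9, -0.7]
grip_width: 0.0856
finger_force: 0.0
```

Emit:
move_arm(plan=[[[0, 0, -1, 0, 0, 0, 1], [0, 0, -1, 0, 0, 0, 1], [0, 0, -1, 0, 0, 0, 1], [0, 0, -1, 0, 0, 0, 1], [0, 0, -1, 0, 0, 0, 1], [-1, 0, -1, 0, 0, 0, 1], [-1, 0, 0, 0, 0, 0, 1], [-1, 0, 0, 0, 0, 0, 1], [0, 0, 0, 0, 0, 0, 1], [0, 0, 0, 0, 0, 0, 1]]])

```text
clock: 9.35
position: [0.5812, 0.1121, 0.1403]
tool_rot: [-3.142, -0.0, 1.645]
force: [0.1, -0.1, 0.5]
grip_width: 0.0853
finger_force: 0.0
```

```bash
python3 - <<'E'
from h import *
o=observe(); f=grab_frame('wrist'); save(f,'w4')
R=Ro.from_euler('xyz',o['tool_rot']).as_matrix()
print(o['position'],o['tool_rot'],o['clock'])
for c in blobs(f,(45,100,30),(78,255,255),50):
    h=c[:,0]; m=h.mean(0)
    if not 200<m[0]<440: continue
    print(m.round(),h.min(0),h.max(0),cv2.contourArea(c))
    for z in (.016,.046,.062):
      (cc,wh,a)=cv2.minAreaRect(cast(f,h,z,o)[:,:2].astype(np.float32)); print(z,np.round(cc,4),np.round(wh,4),round(a,1))
E
```

```text
[0.58116347 0.11214969 0.14032962] [-3.14159234e+00 -1.46572843e-04  1.64543985e+00] 9.35
[322. 313.] [307 291] [337 332] 1057.0
0.016 [0.586  0.0327] [0.0274 0.042 ] 4.3
0.046 [0.5848 0.0507] [0.0244 0.0373] 4.3
0.062 [0.5841 0.0603] [0.0227 0.0347] 4.3
[322. 263.] [296 254] [347 272] 875.0
0.016 [0.5821 0.0801] [0.0438 0.0166] 4.3
0.046 [0.5813 0.0928] [0.0389 0.0148] 4.3
0.062 [0.5808 0.0995] [0.0362 0.0138] 4.3
[323. 152.] [293 102] [353 204] 5811.5
0.016 [0.5765 0.1695] [0.0451 0.0763] 4.3
0.046 [0.5763 0.1722] [0.04   0.0677] 4.3
0.062 [0.5762 0.1736] [0.0374 0.0632] 4.3
[322.  85.] [292  83] [353  88] 292.0
0.016 [0.5725 0.2186] [0.044  0.0033] 4.3
0.046 [0.5727 0.2157] [0.0391 0.0029] 4.3
0.062 [0.5729 0.2142] [0.0364 0.0027] 4.3
```

View pics/w4.png

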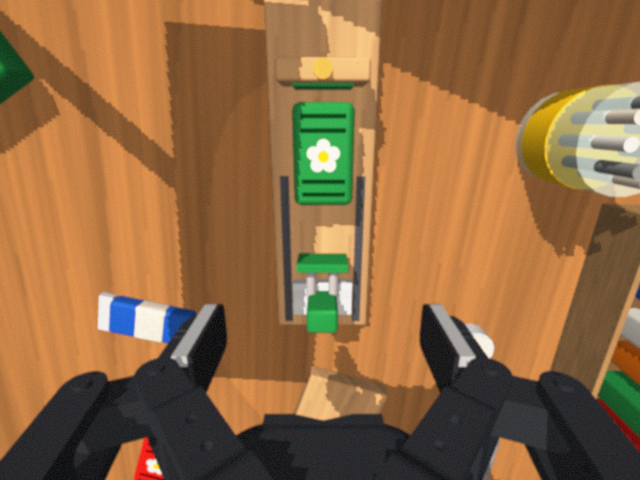

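The stone lies centred and parallel on the track at (323,152), clear of the stop at (322,85). The jaw grip is at (322,313). I'm going to grip it.

Emit:
move_arm(plan=[[[-1, -0.03, 0, 0, 0, 0, 1], [-1, 0, 0, 0, 0, 0, 1], [-0.96, 0, 0.4, 0, 0, 0, 1], [0, 0, 1, 0, 0, 0, 1], [0, 0, 1, 0, 0, 0, 1], [0, 0, 1, 0, 0, 0, 1], [0, 0, 1, 0, 0, 0, 1], [0, 0, 0.6, 0, 0, 0, 1], [0, 0, 0.2, 0, 0, 0, 1], [0, 0, 0, 0, 0, 0, 1]]])

```text
clock: 10.4
position: [0.5849, 0.0536, 0.0362]
tool_rot: [-3.141, -0.0, 1.647]
force: [-1.0, 0.2, 0.1]
grip_width: 0.0854
finger_force: 0.0
```

Emit:
move_arm(plan=[[[0, 0, 0, 0, 0, 0, -1], [0, 0, 0, 0, 0, 0, -1], [0, 0, 0, 0, 0, 0, -1], [0, 0, 0, 0, 0, 0, -1], [0, 0, 0, 0, 0, 0, -1], [0, 0, 0, 0, 0, 0, -1], [0, 0, 0, 0, 0, 0, -1], [0, 0, 0, 0, 0, 0, -1], [0, 0, 0, 0, 0, 0, -1], [0, 0, 0, 0, 0, 0, -1]]], grip_force=40)

```text
clock: 11.4
position: [0.585, 0.0531, 0.0367]
tool_rot: [3.142, 0.0, 1.646]
force: [-2.7, 0.1, 7.8]
grip_width: 0.0231
finger_force: 41.5
```

```bash
cat > m.py <<'E'
from h import *
o=observe(); f=grab_frame('wrist')
R=Ro.from_euler('xyz',o['tool_rot']).as_matrix()
print(o['position'].round(4) if hasattr(o['position'],'round') else o['position'],'Ftool',(R.T@np.array(o['force'])).round(2))
for c in blobs(f,(45,100,30),(78,255,255),20):
    h=c[:,0]; m=h.mean(0)
    if not 280<m[0]<370: continue
    q=[[m[0],h[:,1].min()],[m[0],h[:,1].max()]]
    print(m.round(),h.min(0),h.max(0),cv2.contourArea(c),[((cast(f,q,z,o)-o['position'])@R*1000).round(1)[:,:2].tolist() for z in (.016,.046)])
E
python3 m.py
```

```text
[0.585  0.0531 0.0367] Ftool [ 0.28 -2.67 -7.82]
[322. 321.] [293 281] [352 355] 3804.0 [[[1.5, -0.6], [-45.6, -0.6]], [[16.1, -0.6], [-22.4, -0.6]]]
[323. 232.] [276 217] [369 246] 2519.5 [[[36.7, -0.4], [21.3, -0.4]], [[44.9, -0.4], [32.3, -0.4]]]
[325.  54.] [266   0] [384 115] 10661.5 [[[129.1, 0.4], [84.6, 0.5]], [[120.4, 0.2], [84.0, 0.3]]]
```

Emit:
move_arm(plan=[[[0.4, 0, 0, 0, 0, 0, -1], [0.5, 0, 0, 0, 0, 0, -1], [0.4, 0, 0, 0, 0, 0, -1], [0.2, 0, 0, 0, 0, 0, -1], [0.1, 0, 0, 0, 0, 0, -1], [0.1, 0, 0, 0, 0, 0, -1], [0.05, 0, 0, 0, 0, 0, -1], [0.05, 0, 0, 0, 0, 0, -1], [0.05, 0, 0, 0, 0, 0, -1], [0.05, 0, 0, 0, 0, 0, -1]]])

```text
clock: 12.45
position: [0.5824, 0.0892, 0.0368]
tool_rot: [3.141, 0.002, 1.645]
force: [-1.2, -8.6, 7.8]
grip_width: 0.023
finger_force: 41.6
```

```bash
python3 m.py
```

```text
[0.5824 0.0892 0.0368] Ftool [-8.47 -1.86 -7.82]
[322. 321.] [293 282] [352 355] 3809.0 [[[0.9, -0.5], [-45.7, -0.5]], [[15.6, -0.5], [-22.5, -0.5]]]
[323. 233.] [276 217] [370 246] 2500.5 [[[36.7, -0.4], [21.3, -0.4]], [[44.9, -0.4], [32.3, -0.4]]]
[324. 108.] [266  14] [382 206] 20439.5 [[[124.1, 0.1], [42.4, 0.3]], [[116.3, -0.0], [49.5, 0.1]]]
[323.   1.] [274   0] [372   2] 195.0 [[[129.1, -0.4], [128.4, -0.4]], [[120.3, -0.4], [119.7, -0.4]]]
```

Emit:
move_arm(plan=[[[0.08, 0, 0, 0, 0, 0, -1], [0.08, 0, 0, 0, 0, 0, -1], [0.08, 0, 0, 0, 0, 0, -1], [0.08, 0, 0, 0, 0, 0, -1], [0.08, 0, 0, 0, 0, 0, -1], [0.08, 0, 0, 0, 0, 0, -1], [0.08, 0, 0, 0, 0, 0, -1], [0.05, 0, 0, 0, 0, 0, -1], [0.05, 0, 0, 0, 0, 0, -1], [0.05, 0, 0, 0, 0, 0, -1]]])

```text
clock: 13.5
position: [0.5814, 0.1032, 0.0367]
tool_rot: [3.141, 0.002, 1.645]
force: [-0.6, -10.0, 7.6]
grip_width: 0.0234
finger_force: 41.6
```

```bash
python3 m.py
```

```text
[0.5814 0.1032 0.0367] Ftool [-9.96 -1.33 -7.54]
[323. 321.] [293 282] [352 355] 3815.5 [[[0.9, -0.5], [-45.7, -0.4]], [[15.6, -0.5], [-22.5, -0.4]]]
[324. 128.] [266  20] [381 246] 23315.5 [[[121.9, -0.1], [21.3, 0.1]], [[114.5, -0.2], [32.3, -0.0]]]
```

Emit:
move_arm(plan=[[[0.05, 0, 0, 0, 0, 0, -1], [0.05, 0, 0, 0, 0, 0, -1], [0.05, 0, 0, 0, 0, 0, -1], [0.05, 0, 0, 0, 0, 0, -1], [0.025, 0, 0, 0, 0, 0, -1], [0.025, 0, 0, 0, 0, 0, -1], [0, 0, 0, 0, 0, 0, -1], [0, 0, 0, 0, 0, 0, -1], [0, 0, 0, 0, 0, 0, -1], [0, 0, 0, 0, 0, 0, -1]]])

```text
clock: 14.55
position: [0.5811, 0.1083, 0.0367]
tool_rot: [3.141, 0.002, 1.645]
force: [-0.3, -9.8, 7.9]
grip_width: 0.0232
finger_force: 41.6
```

```bash
python3 m.py
```

```text
[0.5811 0.1083 0.0367] Ftool [-9.79 -0.99 -7.84]
[322. 321.] [293 282] [352 355] 3817.0 [[[0.9, -0.5], [-45.7, -0.5]], [[15.6, -0.5], [-22.4, -0.5]]]
[324. 138.] [266  36] [381 247] 21771.5 [[[116.1, -0.1], [20.8, 0.1]], [[109.7, -0.2], [31.9, -0.0]]]
```

Emit:
move_arm(plan=[[[0.03, 0, 0, 0, 0, 0, -1], [0.03, 0, 0, 0, 0, 0, -1], [0.03, 0, 0, 0, 0, 0, -1], [0.03, 0, 0, 0, 0, 0, -1], [0.03, 0, 0, 0, 0, 0, -1], [0, 0, 0, 0, 0, 0, -1], [0, 0, 0, 0, 0, 0, -1], [0, 0, 0, 0, 0, 0, -1], [0, 0, 0, 0, 0, 0, -1], [0, 0, 0, 0, 0, 0, -1]]])

```text
clock: 15.6
position: [0.5809, 0.1109, 0.0367]
tool_rot: [3.141, 0.002, 1.644]
force: [-0.9, -11.5, 7.7]
grip_width: 0.0232
finger_force: 41.6
```

```bash
python3 m.py
```

```text
[0.5809 0.1109 0.0367] Ftool [-11.38  -1.7   -7.63]
[323. 321.] [293 282] [352 355] 3817.5 [[[0.9, -0.5], [-45.7, -0.4]], [[15.6, -0.5], [-22.5, -0.4]]]
[324. 145.] [267  45] [380 253] 21360.5 [[[112.7, -0.1], [17.5, 0.1]], [[106.9, -0.2], [29.2, -0.0]]]
```

Emit:
move_arm(plan=[[[0.03, 0, 0, 0, 0, 0, -1], [0.03, 0, 0, 0, 0, 0, -1], [0.03, 0, 0, 0, 0, 0, -1], [0.03, 0, 0, 0, 0, 0, -1], [0.03, 0, 0, 0, 0, 0, -1], [0.03, 0, 0, 0, 0, 0, -1], [0, 0, 0, 0, 0, 0, -1], [0, 0, 0, 0, 0, 0, -1], [0, 0, 0, 0, 0, 0, -1], [0, 0, 0, 0, 0, 0, -1]]])

```text
clock: 16.65
position: [0.5806, 0.114, 0.0368]
tool_rot: [3.142, 0.003, 1.644]
force: [-0.4, -13.3, 7.9]
grip_width: 0.0234
finger_force: 41.7
```

```bash
python3 m.py
```

```text
[0.5806 0.114  0.0368] Ftool [-13.28  -1.37  -7.84]
[322. 321.] [293 282] [352 355] 3806.0 [[[0.9, -0.5], [-45.7, -0.5]], [[15.6, -0.5], [-22.5, -0.5]]]
[324. 154.] [267  54] [380 260] 20884.5 [[[109.3, -0.1], [13.6, 0.0]], [[104.1, -0.2], [26.0, -0.1]]]
```

Emit:
move_arm(plan=[[[0.03, 0, 0, 0, 0, 0, -1], [0, 0, 0, 0, 0, 0, -1], [0, 0, 0, 0, 0, 0, -1], [0, 0, 0, 0, 0, 0, 0], [0, 0, 0, 0, 0, 0, 1], [0, 0, 0, 0, 0, 0, 1], [0, 0, 0, 0, 0, 0, 1], [0, 0, 0, 0, 0, 0, 1], [0, 0, 0, 0, 0, 0, 1], [0, 0, 0, 0, 0, 0, 1]]])

```text
clock: 17.7
position: [0.5802, 0.1175, 0.0363]
tool_rot: [-3.142, -0.0, 1.646]
force: [0.1, -0.3, -0.1]
grip_width: 0.0855
finger_force: 0.0
```

Emit:
move_arm(plan=[[[0, 0, -0.5, 0, 0, 0, 1], [0, 0, -1, 0, 0, 0, 1], [0, 0, -1, 0, 0, 0, 1], [0, 0, -1, 0, 0, 0, 1], [0, 0, -1, 0, 0, 0, 1], [0, 0, -1, 0, 0, 0, 1], [0, 0, -1, 0, 0, 0, 1], [0, 0, 0, 0, 0, 0, 1], [0, 0, 0, 0, 0, 0, 1], [0, 0, 0, 0, 0, 0, 1]]])

```text
clock: 18.7
position: [0.5798, 0.1173, 0.1659]
tool_rot: [-3.141, 0.0, 1.646]
force: [-0.8, -1.1, -0.4]
grip_width: 0.0855
finger_force: 0.0
```

```bash
python3 m.py; python3 - <<'E'
from h import *
f=grab_frame('wrist'); save(f,'w5')
E
```

```text
[0.5798 0.1173 0.1659] Ftool [-1.03 -0.83  0.36]
[323. 236.] [309 219] [338 251] 857.0 [[[-0.2, 0.1], [-30.8, 0.2]], [[8.1, 0.1], [-19.3, 0.1]]]
[324. 147.] [297  95] [352 201] 5492.0 [[[102.3, 0.7], [16.2, 0.9]], [[100.1, 0.6], [22.9, 0.8]]]
```

View pics/w5.png

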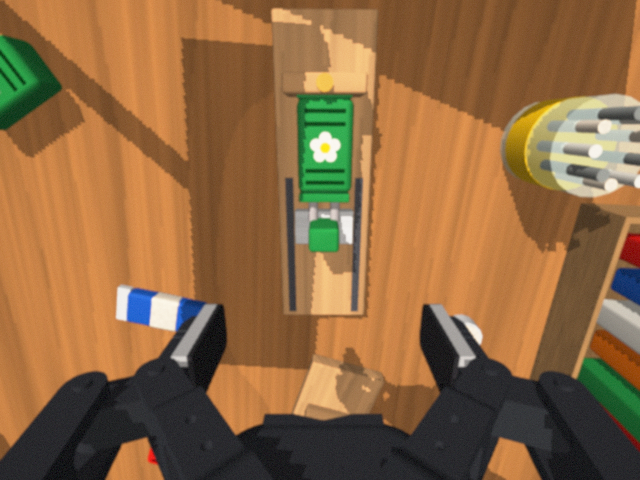

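```bash
python3 - <<'E'
from h import *
o=observe(); f=grab_frame('wrist')
w4=cv2.cvtColor(cv2.imread('pics/w4.png'),cv2.COLOR_BGR2RGB)
o4=dict(position=[0.58116347,0.11214969,0.14032962],tool_rot=[-3.14159234,-1.46572843e-04,1.64543985])
f4=dict(f,color=w4)
u=np.array([-.075,.997,0])
for ff,oo in((f4,o4),(f,o)):
  for c in blobs(ff,(45,100,30),(78,255,255),200):
    h=c[:,0];m=h.mean(0)
    if 300<m[0]<345: print(m.round(),[(z,(cast(ff,[[m[0],h[:,1].min()],[m[0],h[:,1].max()+1]],z,oo)@u*1000).round(1)) for z in (.026,.045,.062)])
print(o['qd'])
E
```

```text
[322. 313.] [(0.026, array([ 14.9, -26.6])), (0.045, array([ 24.8, -13.6])), (0.062, array([33.7, -2. ]))]
[322. 263.] [(0.026, array([48.4, 31.5])), (0.045, array([55.9, 40.2])), (0.062, array([62.5, 48. ]))]
[323. 152.] [(0.026, array([163.4,  89.2])), (0.045, array([162.3,  93.6])), (0.062, array([161.4,  97.6]))]
[322.  85.] [(0.026, array([175.6, 171.8])), (0.045, array([173.7, 170.1])), (0.062, array([172. , 168.7]))]
[323. 236.] [(0.026, array([76.1, 45.6])), (0.045, array([81.4, 52.9])), (0.062, array([86.1, 59.5]))]
[324. 147.] [(0.026, array([175. ,  90.2])), (0.045, array([173.6,  94.5])), (0.062, array([172.4,  98.4]))]
[-0.00017548  0.00200722 -0.00175538 -0.00230536  0.00146474  0.00144603
  0.00067298]
```

```bash
python3 -c "from h import *; print(job_done())"
```

```text
the job is handed in; nothing more can be done
None
```

The job is handed in, though no verdict came back: the green stone lies flat and in line against the end stop, the sprung pad is pushed in about 7 mm of its 10 mm (roughly 6 N), and the arm is clear.

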